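Restock the honey on the breakfast jar stand

ROBOT

A 7-joint arm with a two-finger parallel gripper is mounted at the origin on a cart in front of the work surface, level with it; the furniture and walls round the work are solid. World frame = base frame: x ahead of the robot, y to its left, z up, the work surface at z = 0. Lengths are in m, angles in rad, forces in N, time in s.
With the tool pointing down it reaches from about 0.425 to 0.925 m from the base axis. Payload 6.8 kg.
Tool frame: the origin (TCP) lies on the centre line of the jaws, within the pads' length; the fingertips stand 8 mm ahead of it and the grasp point (between the pads) lies 11 mm behind it (bot.tips_ahead is the distance from the TCP to the fingertips, in m); z points along the fingers, y is the line along which they close (so a half turn about z gives the same grasp; the last joint's range is limited). The gripper opens to 85 mm and grips with 20 to 120 N. Pads are 22 mm wide; open, the fingers measure 114 mm over their backs; the gripper's body (76 mm by 85 mm) begins 54 mm behind the grasp point. The pads swing forward as they close: fully open they stand 13 mm farther back than shut.
Start: joints at [-1.407, 0.477, 0.022, 1.555, -0.011, 1.109, -0.083], TCP at [0.181, 0.65, 0.201] pointing down, gripper open.
Joint ranges: [-2.96, 2.96], [-0.34, 2.1], [-1.41, 1.46], [0.24, 2.44], [-1.37, 4.51], [0.17, 1.92], [-2.96, 2.96]. Speed limits (rad/s): [2.39, 2.39, 3.14, 3.14, 3.14, 3.14, 3.14].

INTERFACE

Orientations are given as a unit quaternion [w, x, y, z].
In Python, from station import bot gives the robot as it stands.
- The arm moves only by the tool send_rows, never from a script. Its argument "deltas" is text: rows parted by semicolons, each of 4 numbers parted by spaces: the shift along the tool's x, y, z in m, then the turn about the tool's z in degrees. In form: x y z spin; .... A call has 1 to 5 rows; each row is the pose to reach, as a shift and turn from the pose commanded when the call began, along the tool's axes at that moment; what a row does not reach only later rows make up. A row lasts 1/10 s, in which the tool goes at most 50 mm and 8.59 degrees, less where a joint would pass 70% of its speed; a pose out of reach is approached as far as the arm can. A call with a gripper value outside its range is refused whole. "claw" is the opening, from 0 (shut) to 1 (fully open), set as the call begins (left out, the last holds). The fingers move at their own pace and stop on an object; "force" is the grip in N (left out, the last holds). Time passes only in rows, so rows that repeat a pose let the fingers close. It gives the time, the measured TCP pose, the force, the opening and the grip force at its end, in the units of the state.
- bot.get_obs(): the state, without advancing time (a new reading comes with each control period).
- bot.read_camera(name): name is "side" or "top"; returns a dict with "img" (480x640x3 uint8, red, green, blue), "depth" (480x640 float32, m along the optical axis (not along the pixel's ray), 0 where there is no reading), "fx", "fy", "cx", "cy" (pixels), "camera_from_world" (4x4, takes a point from world to camera coordinates). Camera axes: x right, y up, looking along -z (the intrinsics and any distortion apply to the point x, -y, -z); pixel columns grow to the right and rows downward; lengths in m; the calibration is good to about 2 mm. A picture is of the moment at which its call begins.
- bot.hand_in(): hands the job in; it is judged then, once.
Trained networks look in a picture, given as the dict that the camera call returned (one of the last four; its "shot" number tells which), for a name from the list of things; names that differ only in an ending like _2 or _b are one class to them, and where a whole thing is asked for, a point or a joint stands for the part that bears it (a point fixed in the world has none). Each returns a list of dicts, best first, with "confidence" (0 to 1); they miss things now and then, are a little off and sometimes report something else, mostly with a low value. They report only what shows in the picture. A call takes as long as a camera call. They do not tell look-alikes from the thing itself.
- bot.masks_of(picture, query): "mask" (480x640 bool, what is visible of it).
- bot.landmark_of(picture, query): "xyz" ([x, y, z] in m, in world coordinates, good to about 4 mm: a listed point, or the origin of a listed thing).
The state is a dict: "t": time; "q": joint angles; "joint_vel": joint speeds; "joint_torque": joint torques, N m; "eef_pos": TCP position; "tool_rot": TCP orientation; "contact_force": force on the tool from outside, world axes, zero at the start; "torque": the same for the moment, N m; "gripper_width": opening from 0.0 (shut) to 1.0 (fully open); "grasp_force": force on a finger pad.
Only numpy, scipy, OpenCV 4.12 (cv2) and the standard library are available. Lean on these libraries where they do the work, as an engineer would, in place of code of your own. Each camera call takes 0.05 s, during which the arm holds its last target. There are 200 camera calls.

TASK

Restock the honey on the breakfast stand: clear every empty jar from the stand's upper ledge into the open steel box, open only the honey compartment (yellow tongue) of the jar organiser, and stand all the honey jars from it upright on the sloped upper ledge, between its lip and its back rail. Then shut the compartment's lid again; keep the other lids shut, leave the two jam jars on the lower ledge as they are, and do not knock over or shift the big dark-lidded jar behind them.

Things in the scene. Friction and masses are not known exactly. Their poses are not given: they have to be found in the camera images.
- honey_1: full glass honey jar, amber with a yellow lid, 38 mm across, 34 mm tall, 60 g; origin at the centre of its underside, z up out of the lid. It starts inside the closed bin_honey, standing in one file with the others along the bin's x, about 3 mm apart, 25 to 31 mm of room to the bin's side walls. May be absent
- honey_2: full glass honey jar, amber with a yellow lid, 38 mm across, 34 mm tall, 60 g; origin at the centre of its underside, z up out of the lid. It starts inside the closed bin_honey, standing in one file with the others along the bin's x, about 3 mm apart, 25 to 31 mm of room to the bin's side walls. May be absent
- honey_3: full glass honey jar, amber with a yellow lid, 38 mm across, 34 mm tall, 60 g; origin at the centre of its underside, z up out of the lid. It starts inside the closed bin_honey, standing in one file with the others along the bin's x, about 3 mm apart, 25 to 31 mm of room to the bin's side walls. May be absent
- empty_1: used, open, empty jar of clear glass without a lid, 38 mm across, 34 mm tall, 40 g, rigid and stiff; origin at the centre of its underside, z up through its mouth. It starts on top_ledge. May be absent
- empty_2: used, open, empty jar of clear glass without a lid, 38 mm across, 34 mm tall, 40 g, rigid and stiff; origin at the centre of its underside, z up through its mouth. It starts on top_ledge. May be absent
- empty_3: used, open, empty jar of clear glass without a lid, 38 mm across, 34 mm tall, 40 g, rigid and stiff; origin at the centre of its underside, z up through its mouth. It starts on top_ledge. May be absent
- bin_honey: steel honey bin under a clear flip lid, outside 138 (x) x 96 (y) x 44 mm tall, walls and floor 3 mm, underside 8 mm above the worktop; origin: centre of its underside; hinge along y on the far (+x) rim, tongue on the near (-x) side. One of four equal, fixed bins in a row along y, 98 mm apart, in a wooden carrier; which place it has varies
- lid_honey (a joint): flip lid with the yellow tongue, over the honey: 0 = shut, grows to 2.05 rad as its near edge swings up and back; a stiff hinge (about 0.12 N m) holds it wherever it is left
- lid_red (a joint): flip lid with the red tongue, over the red-lidded jam jars (not wanted): 0 = shut, grows to 2.05 rad as its near edge swings up and back; a stiff hinge (about 0.12 N m) holds it wherever it is left
- lid_green (a joint): flip lid with the green tongue, over the green-lidded jam jars (not wanted): 0 = shut, grows to 2.05 rad as its near edge swings up and back; a stiff hinge (about 0.12 N m) holds it wherever it is left
- lid_blue (a joint): flip lid with the blue tongue, over the blue-lidded jam jars (not wanted): 0 = shut, grows to 2.05 rad as its near edge swings up and back; a stiff hinge (about 0.12 N m) holds it wherever it is left
- lid_honey_tab (a point): grip point on the honey lid's yellow tongue, which is 20 mm wide (along the bin's y), 7 mm thick and juts 30 mm beyond the lid's near edge; the point lies 9 mm short of its tip, 159 mm from the hinge line (3.5 mm above it when shut), and turns with the lid. Pinched across its width, the tongue can swing between fingers that stay pointing down
- lid_honey_hinge (a point): middle of the honey lid's hinge line (which runs along the bin's y), at the bin's far top rim, 52 mm above the worktop
- top_ledge: upper ledge of the fixed wooden two-step display stand: a narrow board, origin at the middle of its upper face, 92 mm above the worktop; its z is square to the face, which slopes 15 degrees down towards the robot (its -x); y runs along it. Usable length 224 mm (y), clear depth 50 mm (x) between a front lip and a back rail, both 8 mm high
- low_ledge: lower ledge of the same stand, alike and parallel, its face about 36 mm above the worktop and 64 mm nearer the robot; it carries the jam jars on show
- shown_red: jam jar with a red lid on show on low_ledge, 38 mm across, 34 mm tall, 60 g; origin at the centre of its underside, z up out of the lid
- shown_blue: jam jar with a blue lid on show on low_ledge, 38 mm across, 34 mm tall, 60 g; origin at the centre of its underside, z up out of the lid
- used_box: open steel food box for used jars, 123 (x) x 139 (y) x 48 mm tall, thin walls, floor 4 mm thick, clear inside about 108 x 118 mm, 0.24 kg, loose on the worktop; origin at the centre of its underside
- pantry_jar: glass jar of yellow cream with a dark lid, 70 mm across, 86 mm tall, 0.33 kg, standing behind the work, to be left alone; origin at its underside
Mind the look-alikes: they are no part of the job. Leave any turquoise look-alike of the empty_1 alone. What is shaped like the shown_red but green is not meant.

How it is judged:
By the outcome, as a careful person would: the job done as asked, in the order asked, and still so for the second after the job is handed in, with the robot touching nothing.
Of honey_1, honey_2, honey_3 only 2 to 3 are there at a start; the rules pass over those that are not, and their reading is None.
Of empty_1, empty_2, empty_3 only 2 to 3 are there at a start; the rules pass over those that are not, and their reading is None.
At some moment in a run one of used_box may be knocked a few centimetres aside while the robot is not near it.
Once in a run the grip may slacken for a moment while it holds something.
It also fails if it takes over 208 s, if anything falls off the work surface, if the arm or the gripper's body presses on something with over 40 N, if the wrist force passes 120 N, or if a joint passes its speed limit or range.

## Working session

There is one attempt and no reset: what is moved stays moved. The work goes in short steps, Python scripts to look and compute and a tool call to move; the robot and the scene stay as the last step left them, time stands still between calls to the robot, and variables do not carry over. Pictures are saved under pics/ and viewed, at most 17 in all, crops included, and the job is handed in when it is done.

Besides the shell and the picture viewer there is one more tool, called after "Emit:" as name(argument=value, ...), one argument or row to a line, values as JSON. send_rows: Moves the arm, as the interface text tells. Its arguments: {"type":"object","properties":{"deltas":{"type":"string"},"claw":{"type":"number"},"force":{"type":"number"}},"required":["deltas"]}

```bash
mkdir -p pics; cat > h.py <<'E'
import numpy as np, cv2
from station import bot
def save(p,n,crop=None,s=1):
    im=p["img"][:,:,::-1]
    if crop: x0,y0,x1,y1=crop; im=im[y0:y1,x0:x1]
    cv2.imwrite("pics/"+n,cv2.resize(np.ascontiguousarray(im),None,fx=s,fy=s,interpolation=cv2.INTER_CUBIC))
def cloud(p):
    v,u=np.mgrid[0:480,0:640]; d=p["depth"]
    X=np.stack([(u-p["cx"])/p["fx"]*d,-(v-p["cy"])/p["fy"]*d,-d,np.ones_like(d)],-1)
    return (X@np.linalg.inv(p["camera_from_world"]).T)[...,:3]
def proj(p,w):
    c=p["camera_from_world"]@np.append(w,1); return (p["cx"]+p["fx"]*c[0]/-c[2], p["cy"]-p["fy"]*c[1]/-c[2])
E
python3 - <<'E'
from h import *
o=bot.get_obs(); print(o["eef_pos"],o["tool_rot"],o["gripper_width"],bot.tips_ahead)
for n in("top","side"):
    p=bot.read_camera(n); save(p,n+"0.png",s=1.25)
    for q in ["honey_1","empty_1","bin_honey","lid_honey_tab","lid_honey_hinge","top_ledge","low_ledge","shown_red","shown_blue","used_box","pantry_jar"]:
        r=bot.landmark_of(p,q); print(n,q,[(np.round(a["xyz"],3).tolist(),round(a["confidence"],2),[int(z) for z in proj(p,a["xyz"])]) for a in r[:5]])
E
```

```text
[0.18102558 0.64959141 0.19982487] [-6.46746964e-05  1.35446027e-01  9.90784293e-01 -9.24085483e-04] 0.9969858559858779 0.008
top honey_1 []
top empty_1 [([0.366, -0.42, -0.0], 0.8, [468, 324]), ([0.614, -0.373, 0.09], 0.66, [457, 218]), ([0.59, -0.204, 0.092], 0.46, [385, 227])]
top bin_honey [([0.54, 0.281, 0.009], 0.57, [187, 250])]
top lid_honey_tab [([0.449, 0.292, 0.054], 0.62, [174, 286]), ([0.538, 0.285, 0.005], 0.59, [186, 251])]
top lid_honey_hinge [([0.608, 0.28, 0.057], 0.61, [183, 220]), ([0.71, -0.041, 0.001], 0.25, [316, 187])]
top top_ledge [([0.6, -0.29, 0.094], 0.84, [421, 223]), ([0.707, -0.038, -0.0], 0.61, [315, 188])]
top low_ledge [([0.543, -0.303, 0.038], 0.82, [422, 250])]
top shown_red [([0.604, 0.276, 0.053], 0.7, [185, 222]), ([0.536, -0.253, 0.036], 0.63, [402, 253]), ([0.453, -0.133, 0.001], 0.53, [352, 287])]
top shown_blue [([0.548, -0.349, 0.036], 0.69, [441, 249])]
top used_box [([0.42, -0.27, 0.001], 0.76, [407, 301])]
top pantry_jar [([0.705, -0.038, -0.0], 0.96, [315, 189])]
side honey_1 []
side empty_1 [([0.369, -0.42, 0.004], 0.91, [261, 379]), ([0.617, -0.369, 0.089], 0.88, [385, 319]), ([0.588, -0.203, 0.091], 0.69, [356, 272])]
side bin_honey [([0.541, 0.283, 0.01], 0.92, [312, 206])]
side lid_honey_tab [([0.447, 0.292, 0.055], 0.94, [281, 193])]
side lid_honey_hinge [([0.55, -0.348, 0.037], 0.73, [349, 335]), ([0.61, 0.276, 0.049], 0.69, [335, 195])]
side top_ledge [([0.605, -0.29, 0.089], 0.77, [371, 296])]
side low_ledge [([0.542, -0.298, 0.041], 0.82, [341, 318])]
side shown_red [([0.537, -0.253, 0.034], 0.84, [336, 308]), ([0.451, -0.134, 0.002], 0.64, [293, 290])]
side shown_blue [([0.545, -0.346, 0.038], 0.92, [346, 334])]
side used_box [([0.423, -0.269, -0.003], 0.75, [285, 329])]
side pantry_jar [([0.711, -0.039, 0.004], 0.66, [390, 262])]
```

View pics/top0.png

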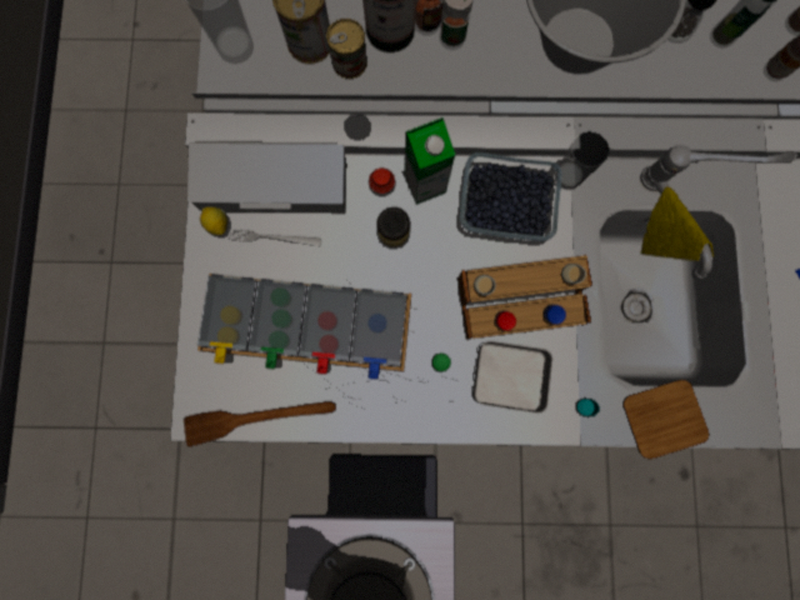

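View pics/side0.png

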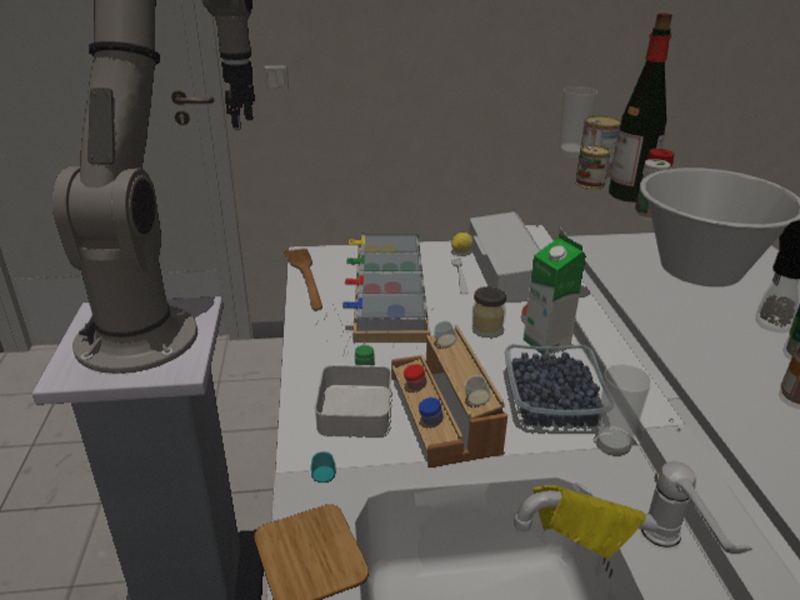

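The pictures show two clear empties on the upper ledge, at side px (356,272) and (385,319) in the 640-wide image. The object at (261,379) is the turquoise look-alike, so I'm leaving it. The green-lidded jar at (293,290) is also not meant. The yellow tongue is at top px (174,286), the leftmost bin, with two honey jars visible under its lid. I'll get the yaws and one enlarged crop.

```bash
python3 - <<'E'
from h import *
ps={n:bot.read_camera(n) for n in("top","side")}
for n,p in ps.items():
    C=cloud(p)
    for q,z in [("top_ledge",.09),("low_ledge",.035),("bin_honey",.05),("used_box",.045),("shown_red",.06),("shown_blue",.06)]:
        r=bot.masks_of(p,q)
        if not r: continue
        m=r[0]["mask"]&(p["depth"]>0); P=C[m]; P=P[P[:,2]>z-.025]
        R=cv2.minAreaRect((P[:,:2]*1000).astype(np.float32)); print(n,q,len(P),np.round(R[0]),np.round(R[1]),round(R[2],1),np.round(np.percentile(P[:,2],[2,50,98]),3))
a=ps["side"]["img"][240:380,240:420][:,:,::-1]; b=ps["top"]["img"][190:330,130:310][:,:,::-1]
cv2.imwrite("pics/crop1.png",cv2.resize(np.hstack([a,b]),None,fx=2.2,fy=2.2,interpolation=cv2.INTER_CUBIC))
E
```

```text
top top_ledge 2002 [ 602. -293.] [ 61. 233.] 7.9 [0.084 0.093 0.108]
top low_ledge 1696 [ 538. -299.] [ 60. 225.] 8.0 [0.027 0.037 0.052]
top bin_honey 2486 [527. 281.] [102. 178.] 87.6 [0.049 0.056 0.061]
top used_box 422 [ 421. -269.] [139. 122.] 81.3 [0.021 0.042 0.05 ]
top shown_red 250 [ 542. -348.] [39. 43.] 71.0 [0.039 0.066 0.073]
top shown_blue 252 [ 541. -346.] [43. 35.] 26.9 [0.039 0.066 0.073]
side top_ledge 1589 [ 601. -287.] [ 64. 237.] 8.4 [0.084 0.093 0.108]
side low_ledge 1232 [ 536. -300.] [ 59. 228.] 8.0 [0.029 0.037 0.052]
side bin_honey 705 [522. 280.] [112. 169.] 84.3 [0.053 0.057 0.062]
side used_box 1284 [ 420. -267.] [145. 123.] 81.4 [0.021 0.035 0.049]
side shown_red 315 [ 526. -256.] [36. 40.] 83.1 [0.038 0.063 0.073]
side shown_blue 340 [ 538. -351.] [33. 38.] 72.2 [0.04  0.065 0.073]
```

View pics/crop1.png

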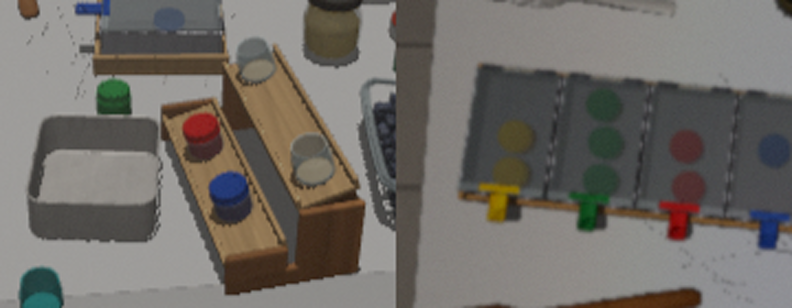

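The crop confirms two clear open empties on the upper ledge, red and blue jam below, and yellow-tongued bin holding two ambers (centre and near places). Setting out.

Emit:
send_rows(
  deltas="-0.041 -0.03 -0.01 0; -0.082 -0.06 -0.02 0; -0.124 -0.09 -0.03 0; -0.166 -0.12 -0.04 0; -0.207 -0.15 -0.05 0",
  claw=0.7,
  force=30,
)

```text
t: 2.4
eef_pos: [0.3351, 0.4566, 0.2494]
tool_rot: [0.0, 0.135, 0.991, 0.0]
contact_force: [1.0, 0.3, -0.6]
gripper_width: 0.698
grasp_force: 0.0
```

Emit:
send_rows(
  deltas="-0.041 -0.03 0 0; -0.082 -0.06 0 0; -0.124 -0.09 0 0; -0.166 -0.12 0 0; -0.207 -0.15 0 0",
)

```text
t: 2.9
eef_pos: [0.4907, 0.2609, 0.2492]
tool_rot: [0.0, 0.135, 0.991, 0.0]
contact_force: [0.3, 0.6, -0.0]
gripper_width: 0.699
grasp_force: 0.0
```

Emit:
send_rows(
  deltas="-0.02 -0.042 0 0; -0.04 -0.084 0 0; -0.06 -0.125 0 0; -0.08 -0.167 0 0; -0.101 -0.208 0 0",
)

```text
t: 3.4
eef_pos: [0.5311, 0.0332, 0.2491]
tool_rot: [0.0, 0.135, 0.991, 0.0]
contact_force: [0.5, -0.6, 0.5]
gripper_width: 0.699
grasp_force: 0.0
```

Emit:
send_rows(
  deltas="-0.02 -0.042 0 0; -0.04 -0.084 0 0; -0.06 -0.125 0 0; -0.08 -0.167 0 0; -0.101 -0.208 0 0",
)

```text
t: 3.9
eef_pos: [0.5726, -0.1942, 0.2491]
tool_rot: [0.0, 0.135, 0.991, 0.0]
contact_force: [-0.0, 0.3, 1.2]
gripper_width: 0.696
grasp_force: 0.0
```

Emit:
send_rows(
  deltas="0 0 0 -8; 0 0 0 -16; 0 0 0 -23.5; 0 0 0 -23.5",
)

```text
t: 4.3
eef_pos: [0.5724, -0.1925, 0.2488]
tool_rot: [0.0, -0.07, 0.998, 0.0]
contact_force: [0.1, 0.1, 0.6]
gripper_width: 0.696
grasp_force: 0.0
```

Emit:
send_rows(
  deltas="-0.009 -0.012 0.045 0; -0.009 -0.012 0.09 0; -0.009 -0.012 0.115 0; -0.009 -0.012 0.13 0; -0.009 -0.012 0.143 0",
)

```text
t: 4.8
eef_pos: [0.5833, -0.203, 0.1052]
tool_rot: [0.0, -0.068, 0.998, -0.0]
contact_force: [0.6, 0.2, -0.5]
gripper_width: 0.696
grasp_force: 0.0
```

Emit:
send_rows(
  deltas="0 0 0 0; 0 0 0 0; 0 0 0 0; 0 0 0 0; 0 0 0 0",
  claw=0.2,
)

```text
t: 5.3
eef_pos: [0.5835, -0.2031, 0.1066]
tool_rot: [0.001, -0.069, 0.998, -0.0]
contact_force: [-1.2, -0.1, 0.2]
gripper_width: 0.202
grasp_force: 0.0
```

```bash
python3 - <<'E'
from h import *
p=bot.read_camera("side"); save(p,"g1.png",(270,200,430,360),4)
print(bot.get_obs()["gripper_width"],bot.get_obs()["grasp_force"])
E
```

```text
0.2007353274567496 0.0
```

View pics/g1.png

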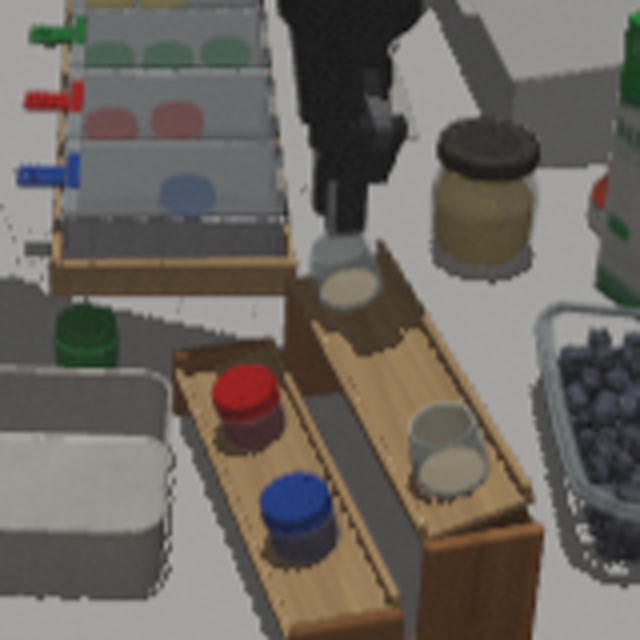

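The fingers closed to 0.2 without touching the jar, and the tip seems to be behind or above it at crop (345,235). I'll check the geometry.

```bash
python3 - <<'E'
from h import *
o=bot.get_obs(); t=o["eef_pos"]
for n in("side","top"):
    p=bot.read_camera(n)
    f=lambda w:[round(v) for v in proj(p,w)]
    print(n,"tip",f(t-[0,0,.008]),"tcp",f(t),"gp+40",f(t+[0,0,.05]))
    for r in bot.landmark_of(p,"empty_1"): print(np.round(r["xyz"],3),r["confidence"],f(r["xyz"]))
    for r in bot.masks_of(p,"empty_1"):
        v,u=np.nonzero(r["mask"]); P=cloud(p)[r["mask"]]; print("m",r["confidence"],u.min(),u.max(),v.min(),v.max(),np.round(np.percentile(P,[5,50,95],axis=0),3).tolist())
    if n=="top": save(p,"g2.png",(340,180,500,280),5)
E
```

```text
side tip [355, 270] tcp [355, 267] gp+40 [356, 248]
[ 0.367 -0.422  0.008] 0.76 [261, 379]
[ 0.615 -0.368  0.09 ] 0.73 [384, 319]
[ 0.585 -0.206  0.092] 0.68 [355, 273]
m 0.97 372 392 301 323 [[0.591, -0.387, 0.096], [0.607, -0.38, 0.112], [0.623, -0.352, 0.125]]
m 0.86 248 268 361 385 [[0.347, -0.435, 0.006], [0.363, -0.427, 0.022], [0.378, -0.399, 0.035]]
m 0.64 347 365 258 277 [[0.567, -0.224, 0.095], [0.583, -0.216, 0.111], [0.6, -0.188, 0.124]]
m 0.53 279 335 187 200 [[0.462, 0.239, 0.054], [0.533, 0.282, 0.057], [0.599, 0.327, 0.061]]
top tip [385, 230] tcp [386, 229] gp+40 [389, 225]
[ 0.615 -0.372  0.093] 0.63 [457, 218]
[ 0.366 -0.42   0.001] 0.57 [469, 325]
m 0.72 450 467 211 226 [[0.592, -0.386, 0.093], [0.609, -0.373, 0.107], [0.623, -0.353, 0.125]]
m 0.57 462 479 319 332 [[0.351, -0.434, 0.002], [0.364, -0.42, 0.012], [0.378, -0.4, 0.034]]
m 0.47 301 328 165 198 [[0.678, -0.065, 0.034], [0.702, -0.038, 0.084], [0.735, -0.009, 0.088]]
m 0.22 158 204 220 291 [[0.467, 0.239, 0.053], [0.533, 0.283, 0.056], [0.6, 0.324, 0.06]]
```

View pics/g2.png

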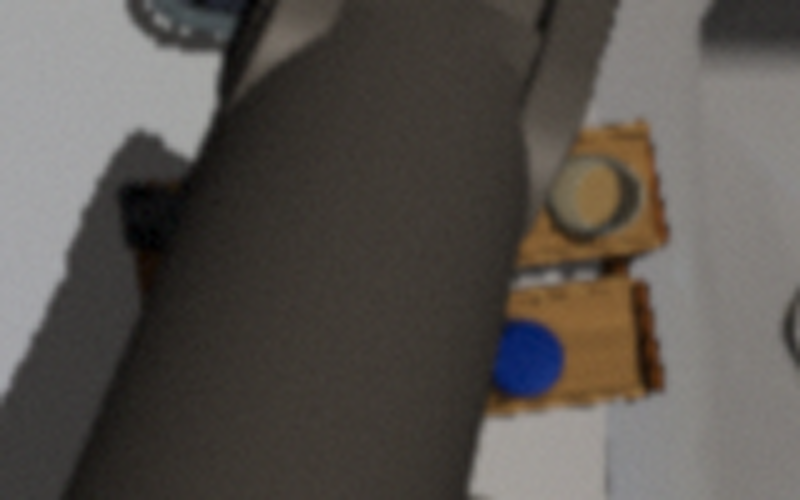

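```bash
python3 - <<'E'
from h import *
p=bot.read_camera("side"); C=cloud(p); im=p["img"]
for u in (350,353,356,359,362):
    print(u,[(v,np.round(C[v,u],3).tolist(),im[v,u].tolist()) for v in range(246,274,4)])
print(bot.get_obs()["q"],bot.get_obs()["eef_pos"])
E
```

```text
350 [(246, [0.571, -0.198, 0.158], [30, 29, 29]), (250, [0.573, -0.191, 0.144], [33, 34, 33]), (254, [0.613, 0.018, 0.001], [116, 115, 112]), (258, [0.574, -0.191, 0.123], [145, 149, 148]), (262, [0.574, -0.194, 0.115], [103, 107, 105]), (266, [0.57, -0.216, 0.119], [91, 97, 95]), (270, [0.57, -0.219, 0.11], [85, 85, 81])]
353 [(246, [0.575, -0.215, 0.169], [64, 65, 63]), (250, [0.574, -0.219, 0.161], [60, 59, 60]), (254, [0.575, -0.218, 0.15], [55, 54, 53]), (258, [0.576, -0.215, 0.138], [63, 62, 63]), (262, [0.581, -0.19, 0.112], [104, 107, 106]), (266, [0.576, -0.221, 0.121], [89, 94, 94]), (270, [0.576, -0.221, 0.111], [136, 129, 110])]
356 [(246, [0.576, -0.242, 0.184], [34, 34, 33]), (250, [0.58, -0.223, 0.163], [31, 29, 30]), (254, [0.58, -0.225, 0.154], [33, 32, 34]), (258, [0.582, -0.216, 0.139], [56, 56, 57]), (262, [0.589, -0.188, 0.109], [105, 109, 107]), (266, [0.582, -0.224, 0.123], [86, 89, 88]), (270, [0.583, -0.22, 0.11], [138, 130, 111])]
359 [(246, [0.582, -0.24, 0.183], [33, 33, 33]), (250, [0.586, -0.224, 0.163], [33, 32, 32]), (254, [0.587, -0.222, 0.152], [31, 32, 31]), (258, [0.589, -0.218, 0.139], [60, 60, 58]), (262, [0.594, -0.192, 0.112], [106, 110, 108]), (266, [0.589, -0.221, 0.12], [87, 89, 84]), (270, [0.59, -0.221, 0.11], [137, 130, 110])]
362 [(246, [0.653, 0.056, 0.0], [134, 132, 130]), (250, [0.648, 0.033, 0.002], [158, 156, 154]), (254, [0.645, 0.016, -0.0], [161, 159, 157]), (258, [0.642, -0.002, -0.001], [164, 162, 160]), (262, [0.599, -0.203, 0.118], [128, 131, 131]), (266, [0.598, -0.212, 0.114], [82, 86, 84]), (270, [0.596, -0.22, 0.109], [138, 129, 112])]
[-0.03548012  0.50499085  0.36333647  1.80382032 -0.22622361  0.87366047
  2.14159353] [ 0.58303521 -0.20298822  0.10572919]
```

The depth shows the tips at z≈0.133, about 35 mm higher than the pose implies and just above the jar's rim. I'll open, step down and check again.

Emit:
send_rows(
  deltas="0 0 0 0; 0 0 0 0; 0 0 0.005 0; 0 0 0.012 0; 0 0 0.02 0",
  claw=0.7,
)

```text
t: 6.2
eef_pos: [0.583, -0.2029, 0.0851]
tool_rot: [-0.0, -0.069, 0.998, 0.0]
contact_force: [0.3, 0.9, -0.3]
gripper_width: 0.697
grasp_force: 0.0
```

```bash
cat >> h.py <<'E'
def tips(p):
    "lowest dark gripper points near the TCP, side camera"
    t=bot.get_obs()["eef_pos"]; C=cloud(p); im=p["img"].max(2)
    m=(im<75)&(p["depth"]>0)&(np.abs(C[...,0]-t[0])<.02)&(np.abs(C[...,1]-t[1])<.06)&(C[...,2]>t[2]-.03)&(C[...,2]<t[2]+.15)
    v,u=np.nonzero(m); P=C[m]; i=np.argsort(P[:,2])[:8]
    return [(int(u[k]),int(v[k]),np.round(P[k]-t,3).tolist()) for k in i]
E
python3 - <<'E'
from h import *
p=bot.read_camera("side"); print(tips(p)); save(p,"g3.png",(310,200,410,300),6)
print(bot.get_obs()["eef_pos"],bot.get_obs()["contact_force"])
E
```

```text
[(346, 281, [-0.013, 0.022, -0.03]), (344, 280, [-0.017, 0.025, -0.029]), (345, 280, [-0.015, 0.023, -0.027]), (344, 279, [-0.018, 0.022, -0.023]), (345, 279, [-0.016, 0.021, -0.023]), (344, 278, [-0.018, 0.022, -0.021]), (344, 277, [-0.018, 0.023, -0.019]), (343, 276, [-0.02, 0.025, -0.017])]
[ 0.58194587 -0.20254982  0.08349715] [ 0.58854248  0.33180152 -0.52422568]
```

View pics/g3.png

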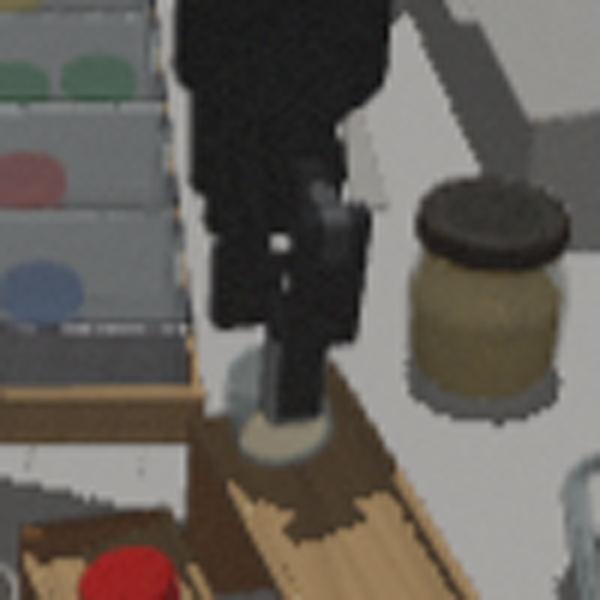

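The near finger's tip is at crop (297,418), now in front of the jar and straddling it. I'll go 8 mm lower and grip.

Emit:
send_rows(
  deltas="0 0 0.004 0; 0 0 0.008 0; 0 0 0.008 0",
)

```text
t: 6.55
eef_pos: [0.5827, -0.2028, 0.0771]
tool_rot: [-0.0, -0.069, 0.998, 0.0]
contact_force: [-0.1, -0.2, -0.2]
gripper_width: 0.701
grasp_force: 0.0
```

Emit:
send_rows(
  deltas="0 0 0 0; 0 0 0 0; 0 0 0 0; 0 0 0 0; 0 0 0 0",
  claw=0.2,
)

```text
t: 7.05
eef_pos: [0.5833, -0.2032, 0.0782]
tool_rot: [0.0, -0.069, 0.998, -0.0]
contact_force: [-0.2, -0.5, 4.2]
gripper_width: 0.434
grasp_force: 30.2
```

Emit:
send_rows(
  deltas="0 0 -0.02 0; 0 0 -0.05 0; 0 0 -0.08 0; 0 0 -0.11 0; 0 0 -0.11 0",
)

```text
t: 7.55
eef_pos: [0.5855, -0.2041, 0.192]
tool_rot: [0.004, -0.069, 0.998, -0.001]
contact_force: [1.4, -0.3, 0.1]
gripper_width: 0.43
grasp_force: 30.2
```

Emit:
send_rows(
  deltas="0.03 -0.01 0 4; 0.06 -0.02 0 8; 0.09 -0.03 0 12; 0.12 -0.04 0 16; 0.146 -0.049 0 16.6",
)

```text
t: 8.05
eef_pos: [0.4431, -0.272, 0.1868]
tool_rot: [-0.001, 0.077, 0.997, 0.0]
contact_force: [1.2, 0.0, 0.6]
gripper_width: 0.432
grasp_force: 30.2
```

```bash
cat >> h.py <<'E'
def box():
    for n in("top","side"):
        p=bot.read_camera(n); C=cloud(p)
        for r in bot.masks_of(p,"used_box")[:1]:
            P=C[r["mask"]&(p["depth"]>0)]; P=P[P[:,2]<.06]; R=cv2.minAreaRect((P[:,:2]*1000).astype(np.float32)); print(n,"box",np.round(R[0]),np.round(R[1]),round(R[2],1))
        print([np.round(r["xyz"],3).tolist() for r in bot.landmark_of(p,"used_box")[:2]])
    return p
E
python3 - <<'E'
from h import *
p=box()
print(tips(p)[:3])
for r in bot.landmark_of(p,"empty_1"): print(np.round(r["xyz"],3),round(r["confidence"],2))
print(bot.get_obs()["eef_pos"],bot.get_obs()["gripper_width"])
save(p,"g4.png",(230,220,430,380),4)
E
```

```text
top box [ 418. -276.] [154. 124.] 81.2
[[0.421, -0.268, 0.001]]
side box [599. 781.] [1109.  167.] 81.4
[[0.424, -0.268, -0.003]]
[(289, 248, [-0.012, -0.021, 0.031]), (288, 248, [-0.014, -0.023, 0.032]), (292, 248, [-0.007, -0.023, 0.032])]
[ 0.365 -0.42   0.004] 0.65
[ 0.615 -0.37   0.088] 0.58
[ 0.447 -0.27   0.2  ] 0.58
[ 0.44608841 -0.27087116  0.18740892] 0.4288262282752116
```

View pics/g4.png

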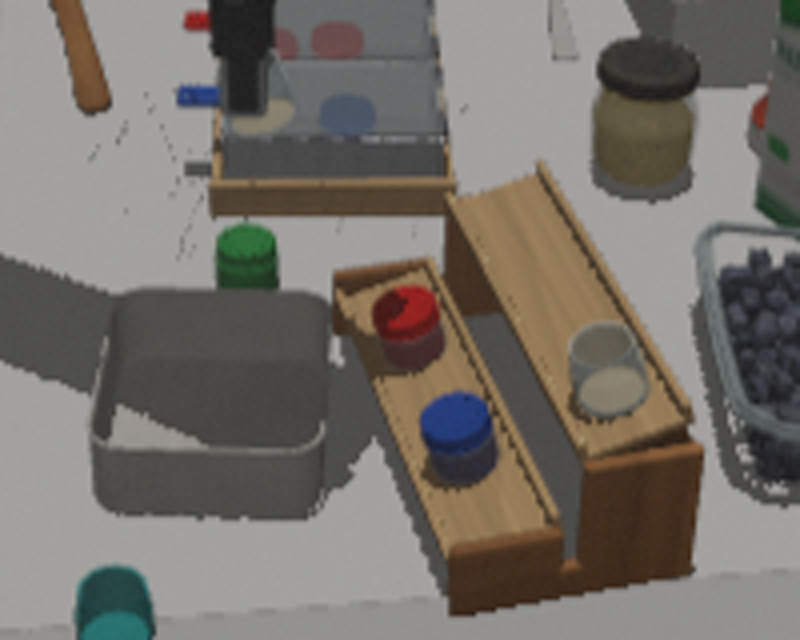

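The jar is held at crop (255,100), and the box is still at (0.421,-0.269). Lowering and releasing.

Emit:
send_rows(
  deltas="0 0 0.045 0; 0 0 0.09 0; 0 0 0.13 0; 0 0 0.16 0; 0 0 0.178 0",
)

```text
t: 8.9
eef_pos: [0.4447, -0.2702, 0.0068]
tool_rot: [-0.002, 0.075, 0.997, 0.001]
contact_force: [0.7, 0.1, 0.5]
gripper_width: 0.432
grasp_force: 30.2
```

Emit:
send_rows(
  deltas="0 0 0.003 0; 0 0 0.003 0; 0 0 0.003 0; 0 0 0.003 0",
  claw=0.54,
)

```text
t: 9.3
eef_pos: [0.4463, -0.272, 0.0079]
tool_rot: [0.001, 0.075, 0.997, -0.0]
contact_force: [0.9, -0.1, -0.6]
gripper_width: 0.536
grasp_force: 0.0
```

Emit:
send_rows(
  deltas="0 0 -0.04 0; 0 0 -0.09 0; 0 0 -0.14 0; 0 0 -0.19 0; 0 0 -0.19 0",
)

```text
t: 9.8
eef_pos: [0.4492, -0.2742, 0.2044]
tool_rot: [0.007, 0.076, 0.997, -0.001]
contact_force: [0.3, 0.1, -0.0]
gripper_width: 0.541
grasp_force: 0.0
```

Emit:
send_rows(
  deltas="-0.035 -0.015 0 -4; -0.07 -0.03 0 -8; -0.105 -0.045 0 -12; -0.14 -0.06 0 -16; -0.176 -0.074 0 -16.6",
  claw=0.7,
)

```text
t: 10.3
eef_pos: [0.6091, -0.3722, 0.1975]
tool_rot: [0.0, -0.07, 0.998, -0.0]
contact_force: [-0.8, -0.3, 1.3]
gripper_width: 0.698
grasp_force: 0.0
```

Emit:
send_rows(
  deltas="0 0 0 0; 0 0 0.04 0; 0 0 0.08 0; 0 0 0.105 0; 0 0 0.117 0",
)

```text
t: 10.8
eef_pos: [0.6062, -0.3699, 0.0774]
tool_rot: [-0.002, -0.069, 0.998, 0.001]
contact_force: [0.3, -0.3, -0.2]
gripper_width: 0.701
grasp_force: 0.0
```

Emit:
send_rows(
  deltas="0 0 0.001 0; 0 0 0.001 0; 0 0 0.001 0; 0 0 0.001 0; 0 0 0.001 0",
  claw=0.2,
)

```text
t: 11.3
eef_pos: [0.6086, -0.3717, 0.0798]
tool_rot: [0.001, -0.069, 0.998, -0.0]
contact_force: [0.7, 0.1, 0.4]
gripper_width: 0.431
grasp_force: 30.1
```

Emit:
send_rows(
  deltas="0 0 -0.02 0; 0 0 -0.05 0; 0 0 -0.08 0; 0 0 -0.11 0; 0 0 -0.11 0",
)

```text
t: 11.8
eef_pos: [0.6104, -0.3734, 0.1946]
tool_rot: [0.004, -0.069, 0.998, -0.002]
contact_force: [0.4, -0.9, 0.3]
gripper_width: 0.426
grasp_force: 30.2
```

Emit:
send_rows(
  deltas="0.039 0.027 0 4; 0.078 0.054 0 8; 0.117 0.081 0 12; 0.156 0.108 0 16; 0.194 0.135 0 16.6",
)

```text
t: 12.3
eef_pos: [0.3952, -0.2634, 0.1882]
tool_rot: [-0.0, 0.077, 0.997, 0.0]
contact_force: [-0.3, 0.3, -0.1]
gripper_width: 0.427
grasp_force: 30.3
```

```bash
python3 - <<'E'
from h import *
p=box()
for r in bot.landmark_of(p,"empty_1"): print(np.round(r["xyz"],3),round(r["confidence"],2))
print(bot.get_obs()["eef_pos"],bot.get_obs()["gripper_width"])
save(p,"g5.png",(230,240,390,380),4)
E
```

```text
top box [ 423. -269.] [139. 129.] 81.8
[[0.42, -0.27, 0.002], [0.45, -0.271, 0.0]]
side box [ 414. -267.] [145. 133.] 82.3
[[0.42, -0.269, -0.002]]
[ 0.448 -0.27   0.003] 0.9
[ 0.366 -0.42   0.004] 0.89
[ 0.404 -0.263  0.197] 0.46
[ 0.3986909  -0.26504452  0.18913689] 0.431841058454611
```

View pics/g5.png

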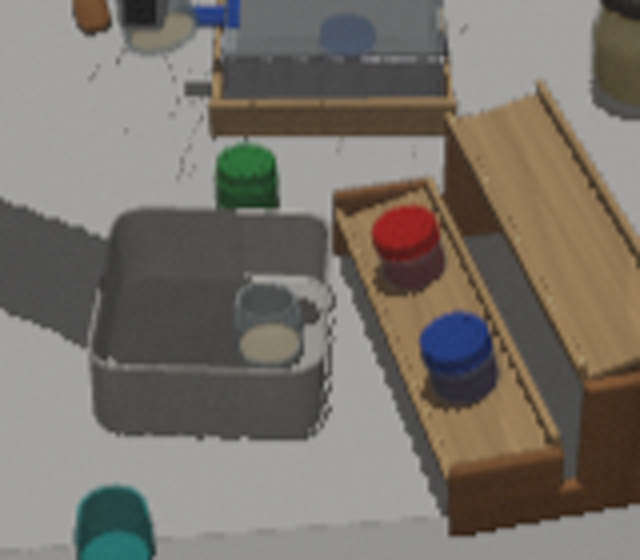

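The first jar stands in the box at crop (268,325), and the second is held above. I'll lower it on the near side.

Emit:
send_rows(
  deltas="0.003 0 0.045 0; 0.003 0 0.09 0; 0.003 0 0.13 0; 0.003 0 0.16 0; 0.003 0 0.178 0",
)

```text
t: 13.15
eef_pos: [0.3941, -0.2641, 0.0079]
tool_rot: [-0.002, 0.075, 0.997, 0.0]
contact_force: [-0.1, 0.5, -0.1]
gripper_width: 0.428
grasp_force: 30.3
```

Emit:
send_rows(
  deltas="0 0 0.005 0; 0 0 0.005 0; 0 0 0.005 0; 0 0 0.005 0",
  claw=0.54,
)

```text
t: 13.55
eef_pos: [0.3954, -0.2645, 0.0068]
tool_rot: [0.001, 0.076, 0.997, -0.0]
contact_force: [0.5, 0.3, 0.6]
gripper_width: 0.543
grasp_force: 0.0
```

Emit:
send_rows(
  deltas="0 0 -0.04 0; 0 0 -0.09 0; 0 0 -0.14 0; 0 0 -0.19 0; 0 0 -0.19 0",
)

```text
t: 14.05
eef_pos: [0.3982, -0.2664, 0.2028]
tool_rot: [0.007, 0.076, 0.997, -0.001]
contact_force: [2.2, 0.3, -0.2]
gripper_width: 0.539
grasp_force: 0.0
```

Emit:
send_rows(
  deltas="-0.011 0.049 0 0; -0.022 0.098 0 0; -0.033 0.147 0 0; -0.044 0.195 0 0; -0.055 0.244 0 0",
)

```text
t: 14.55
eef_pos: [0.4858, -0.0292, 0.1964]
tool_rot: [0.001, 0.076, 0.997, 0.0]
contact_force: [-0.0, 0.3, 0.3]
gripper_width: 0.541
grasp_force: 0.0
```

Emit:
send_rows(
  deltas="-0.012 0.049 0 0; 0.005 0.097 0 0; 0.022 0.142 0 0; 0.039 0.187 0 0; 0.055 0.232 0 0",
)

```text
t: 15.05
eef_pos: [0.4652, 0.2083, 0.1963]
tool_rot: [0.0, 0.076, 0.997, 0.0]
contact_force: [1.9, -1.3, 0.2]
gripper_width: 0.541
grasp_force: 0.0
```

Emit:
send_rows(
  deltas="0.016 0.041 0 -1; 0.032 0.083 0 -3.6; 0.032 0.083 0 -3.6",
)

```text
t: 15.35
eef_pos: [0.4441, 0.3007, 0.1961]
tool_rot: [-0.0, 0.039, 0.999, 0.002]
contact_force: [0.1, -0.5, 0.1]
gripper_width: 0.536
grasp_force: 0.0
```

```bash
python3 - <<'E'
from h import *
for n in("top","side"):
    p=bot.read_camera(n)
    for q in("lid_honey_tab","lid_honey_hinge","empty_1"): print(n,q,[(np.round(r["xyz"],3).tolist(),round(r["confidence"],2)) for r in bot.landmark_of(p,q)[:4]])
    C=cloud(p); hsv=cv2.cvtColor(p["img"],cv2.COLOR_RGB2HSV); m=(hsv[...,0]>20)&(hsv[...,0]<33)&(hsv[...,1]>150)&(hsv[...,2]>110)&(p["depth"]>0)&(np.abs(C[...,1]-.29)<.05)&(C[...,0]<.5)
    P=C[m]; print(len(P),np.round(np.percentile(P,[3,50,97],axis=0),3).tolist(), cv2.minAreaRect((P[:,:2]*1000).astype(np.float32)))
print(bot.get_obs()["eef_pos"],bot.get_obs()["tool_rot"])
save(p,"h1.png",(230,120,390,380),2.2)
E
```

```text
top lid_honey_tab [([0.446, 0.293, 0.053], 0.92), ([0.54, 0.284, 0.007], 0.51)]
top lid_honey_hinge [([0.604, 0.276, 0.057], 0.9)]
top empty_1 [([0.364, -0.42, 0.001], 0.79), ([0.401, -0.266, 0.004], 0.78), ([0.606, 0.274, 0.057], 0.73), ([0.451, -0.272, 0.002], 0.64)]Traceback (most recent call last):
  File "<stdin>", line 6, in <module>
    return _quantile_unchecked(
        a, q, axis, out, overwrite_input, method, keepdims, weights)
    return _ureduce(a,
                    func=_quantile_ureduce_func,
    ...<5 lines>...
                    overwrite_input=overwrite_input,
                    method=method)
    r = func(a, **kwargs)
    result = _quantile(arr,
                       quantiles=q,
    ...<2 lines>...
                       out=out,
                       weights=wgt)
    slices_having_nans = np.isnan(arr[-1, ...])
                                  ~~~^^^^^^^^^
IndexError: index -1 is out of bounds for axis 0 with size 0
```

Emit:
send_rows(
  deltas="-0.001 -0.008 0.045 0; -0.001 -0.008 0.09 0; -0.001 -0.008 0.13 0; -0.001 -0.008 0.16 0; -0.001 -0.008 0.17 0",
)

```text
t: 16.05
eef_pos: [0.4461, 0.2821, 0.0233]
tool_rot: [-0.002, 0.046, 0.999, -0.002]
contact_force: [-0.1, -0.7, -0.1]
gripper_width: 0.541
grasp_force: 0.0
```

Emit:
send_rows(
  deltas="0 0 0.006 0; 0 0 0.012 0; 0 0 0.012 0",
)

```text
t: 16.35
eef_pos: [0.4479, 0.2854, 0.0144]
tool_rot: [0.001, 0.045, 0.999, 0.0]
contact_force: [0.0, 0.1, 0.6]
gripper_width: 0.542
grasp_force: 0.0
```

Emit:
send_rows(
  deltas="0 0 0 0; 0 0 0 0; 0 0 0 0; 0 0 0 0; 0 0 0 0",
  claw=0.05,
)

```text
t: 16.85
eef_pos: [0.4485, 0.2907, 0.0157]
tool_rot: [0.002, 0.043, 0.999, 0.004]
contact_force: [0.5, 10.1, -0.2]
gripper_width: 0.218
grasp_force: 32.6
```

```bash
python3 - <<'E'
from h import *
p=bot.read_camera("side"); save(p,"h2.png",(240,130,360,230),6)
o=bot.get_obs();print(o["eef_pos"],o["tool_rot"],o["gripper_width"],tips(p)[:3])
E
```

```text
[0.44851044 0.29064373 0.01565982] [0.0019886  0.04278774 0.99907533 0.00370658] 0.2235498641059325 [(282, 215, [-0.004, -0.025, -0.019]), (278, 211, [-0.015, -0.001, -0.018]), (285, 212, [0.006, -0.011, -0.017])]
```

View pics/h2.png

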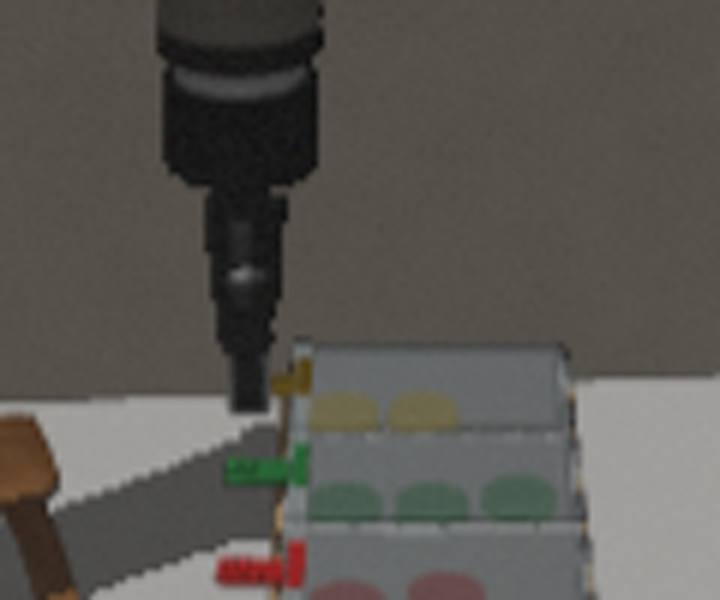

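The fingers pinch the yellow tongue, with the tip at crop (248,405) and opening 0.22, which matches 20 mm. Swinging along the arc.

Emit:
send_rows(
  deltas="0 0.003 0 0; -0.003 0.005 -0.027 0; -0.011 0.005 -0.054 0; -0.023 0.005 -0.078 0; -0.039 0.005 -0.101 0",
)

```text
t: 17.4
eef_pos: [0.4871, 0.2872, 0.1162]
tool_rot: [0.001, 0.044, 0.999, 0.001]
contact_force: [7.5, 3.7, -10.0]
gripper_width: 0.221
grasp_force: 30.8
```

Emit:
send_rows(
  deltas="-0.02 0 -0.019 0; -0.043 0 -0.034 0; -0.068 0 -0.0455 0; -0.095 0 -0.052 0; -0.122 0 -0.054 0",
)

```text
t: 17.9
eef_pos: [0.6084, 0.2767, 0.1709]
tool_rot: [-0.0, 0.044, 0.999, 0.001]
contact_force: [-1.5, 2.5, -0.1]
gripper_width: 0.223
grasp_force: 30.7
```

Emit:
send_rows(
  deltas="-0.027 0 0.003 0; -0.054 0 0.011 0; -0.054 0 0.011 0",
)

```text
t: 18.2
eef_pos: [0.6667, 0.2716, 0.1599]
tool_rot: [0.003, 0.045, 0.999, 0.002]
contact_force: [3.3, 1.5, 8.3]
gripper_width: 0.217
grasp_force: 30.1
```

```bash
python3 - <<'E'
from h import *
p=bot.read_camera("side"); save(p,"h3.png",(240,60,440,230),4)
o=bot.get_obs();print(o["eef_pos"],o["tool_rot"],o["gripper_width"],o["grasp_force"])
E
```

```text
[0.66566018 0.27170517 0.16030284] [0.00318512 0.04498122 0.9989817  0.00144862] 0.22285429104127338 30.177505910396576
```

View pics/h3.png

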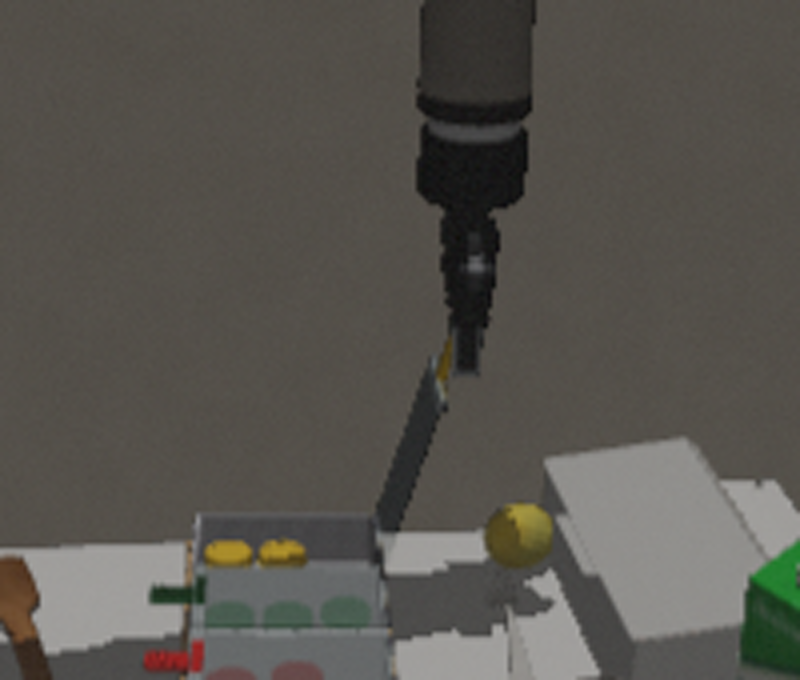

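The lid stands about 110° open, and two honey jars show at crop (228,552) and (282,552). I'll release and lift away.

Emit:
send_rows(
  deltas="0 0 0 0; 0 0 0 0; 0 0 -0.03 0; 0 0 -0.07 0; 0 0 -0.09 0",
  claw=0.4,
)

```text
t: 18.75
eef_pos: [0.6624, 0.2712, 0.2512]
tool_rot: [0.001, 0.044, 0.999, 0.001]
contact_force: [1.3, 1.1, 0.8]
gripper_width: 0.401
grasp_force: 0.0
```

Emit:
send_rows(
  deltas="0.045 0 0 0; 0.09 0 0 0; 0.13 0 0 0; 0.17 0 0 0; 0.2 0 0 0",
  claw=0.6,
)

```text
t: 19.25
eef_pos: [0.4593, 0.2887, 0.2475]
tool_rot: [-0.001, 0.043, 0.999, -0.0]
contact_force: [0.3, 0.8, -0.2]
gripper_width: 0.607
grasp_force: 0.0
```

```bash
python3 - <<'E'
from h import *
for n in("top","side"):
    p=bot.read_camera(n); C=cloud(p)
    for q in("honey_1","lid_honey_tab","lid_honey_hinge"): print(n,q,[(np.round(r["xyz"],3).tolist(),round(r["confidence"],2)) for r in bot.landmark_of(p,q)[:4]])
    for r in bot.masks_of(p,"honey_1")[:3]:
        P=C[r["mask"]&(p["depth"]>0)]; P=P[P[:,2]>.035]; v,u=np.nonzero(r["mask"])
        print("  m",round(r["confidence"],2),len(P),u.mean().round(),v.mean().round(),np.round(np.percentile(P,[3,50,97],axis=0),3).tolist() if len(P) else 0)
print(bot.get_obs()["eef_pos"],bot.get_obs()["tool_rot"])
E
```

```text
top honey_1 [([0.497, 0.284, 0.011], 0.81), ([0.533, 0.285, 0.018], 0.66), ([0.65, 0.275, 0.202], 0.66)]
top lid_honey_tab [([0.654, 0.272, 0.204], 0.94)]
top lid_honey_hinge [([0.607, 0.278, 0.055], 0.91)]
  m 0.69 170 185.0 252.0 [[0.518, 0.264, 0.036], [0.533, 0.278, 0.043], [0.548, 0.294, 0.047]]
  m 0.67 172 183.0 269.0 [[0.477, 0.266, 0.037], [0.493, 0.282, 0.043], [0.508, 0.297, 0.047]]
  m 0.37 1329 177.0 205.0 [[0.605, 0.23, 0.055], [0.629, 0.272, 0.132], [0.651, 0.317, 0.202]]
side honey_1 [([0.492, 0.288, 0.012], 0.51), ([0.532, 0.278, 0.012], 0.45)]
side lid_honey_tab [([0.655, 0.275, 0.205], 0.85)]
side lid_honey_hinge [([0.607, 0.278, 0.051], 0.74)]
[0.46334008 0.28842649 0.2475193 ] [-6.55925782e-06  4.49165460e-02  9.98990708e-01 -2.63405613e-04]
```

Emit:
send_rows(
  deltas="-0.04 -0.001 0 0; -0.071 -0.0015 0.03 0; -0.071 -0.0015 0.075 0; -0.071 -0.0015 0.12 0; -0.071 -0.0015 0.16 0",
  claw=0.55,
)

```text
t: 20.25
eef_pos: [0.5334, 0.2804, 0.0854]
tool_rot: [-0.0, 0.045, 0.999, -0.0]
contact_force: [-0.6, 0.5, 0.2]
gripper_width: 0.551
grasp_force: 0.0
```

Emit:
send_rows(
  deltas="0 0 0 0; 0 0 0 0; 0 0 0 0",
)

```text
t: 20.55
eef_pos: [0.5351, 0.2819, 0.0902]
tool_rot: [0.002, 0.044, 0.999, 0.001]
contact_force: [-0.1, -0.2, 0.2]
gripper_width: 0.551
grasp_force: 0.0
```

Emit:
send_rows(
  deltas="0.001 -0.001 0.03 0; 0.001 -0.001 0.055 0; 0.001 -0.001 0.07 0; 0.001 -0.001 0.08 0; 0.001 -0.001 0.086 0",
)

```text
t: 21.05
eef_pos: [0.5328, 0.2806, 0.0022]
tool_rot: [0.001, 0.044, 0.999, 0.0]
contact_force: [0.3, -0.3, -0.4]
gripper_width: 0.55
grasp_force: 0.0
```

Emit:
send_rows(
  deltas="0 0 0 0; 0 0 0 0; 0 0 0 0; 0 0 0 0; 0 0 0 0",
  claw=0.2,
)

```text
t: 21.55
eef_pos: [0.5322, 0.2803, 0.0021]
tool_rot: [0.0, 0.044, 0.999, 0.0]
contact_force: [-0.6, 0.3, -0.7]
gripper_width: 0.43
grasp_force: 30.1
```

Emit:
send_rows(
  deltas="0 0 -0.02 0; 0 0 -0.06 0; 0 0 -0.11 0; 0 0 -0.16 0; 0 0 -0.19 0",
)

```text
t: 22.05
eef_pos: [0.5335, 0.2807, 0.1962]
tool_rot: [0.002, 0.044, 0.999, 0.002]
contact_force: [0.4, 0.9, -1.4]
gripper_width: 0.425
grasp_force: 30.3
```

Emit:
send_rows(
  deltas="0 -0.048 0 0; -0.008 -0.096 0 0; -0.018 -0.144 0 0; -0.028 -0.192 0 0; -0.04 -0.24 0 0",
)

```text
t: 22.55
eef_pos: [0.5503, 0.0358, 0.1921]
tool_rot: [0.0, 0.044, 0.999, 0.0]
contact_force: [1.1, -0.8, -1.0]
gripper_width: 0.432
grasp_force: 30.3
```

Emit:
send_rows(
  deltas="-0.012 -0.048 0 0; -0.024 -0.096 0 0; -0.036 -0.144 0 0; -0.048 -0.192 0 0; -0.058 -0.24 0 0",
)

```text
t: 23.05
eef_pos: [0.5874, -0.2084, 0.1919]
tool_rot: [0.0, 0.044, 0.999, 0.0]
contact_force: [0.7, 0.7, -0.6]
gripper_width: 0.427
grasp_force: 30.3
```

Emit:
send_rows(
  deltas="-0.009 -0.0345 0 -6; -0.009 -0.0345 0 -13.1; -0.009 -0.0345 0 -13.1; -0.009 -0.0345 0 -13.1",
)

```text
t: 23.45
eef_pos: [0.5931, -0.2408, 0.1916]
tool_rot: [-0.0, -0.069, 0.998, 0.001]
contact_force: [0.3, -0.4, -0.4]
gripper_width: 0.426
grasp_force: 30.3
```

```bash
python3 - <<'E'
from h import *
p=bot.read_camera("side")
for q in("honey_1","top_ledge"): print(q,[(np.round(r["xyz"],3).tolist(),round(r["confidence"],2)) for r in bot.landmark_of(p,q)[:4]])
o=bot.get_obs(); print(o["eef_pos"],o["tool_rot"],o["gripper_width"],o["grasp_force"])
save(p,"k1.png",(270,200,430,340),4)
E
```

```text
honey_1 [([0.598, -0.24, 0.203], 0.74), ([0.494, 0.286, 0.011], 0.48)]
top_ledge [([0.604, -0.289, 0.09], 0.97)]
[ 0.59337462 -0.24029292  0.19175485] [-4.17718145e-07 -7.00554874e-02  9.97543049e-01  3.06242285e-04] 0.4247904355197936 30.348376035690308
```

View pics/k1.png

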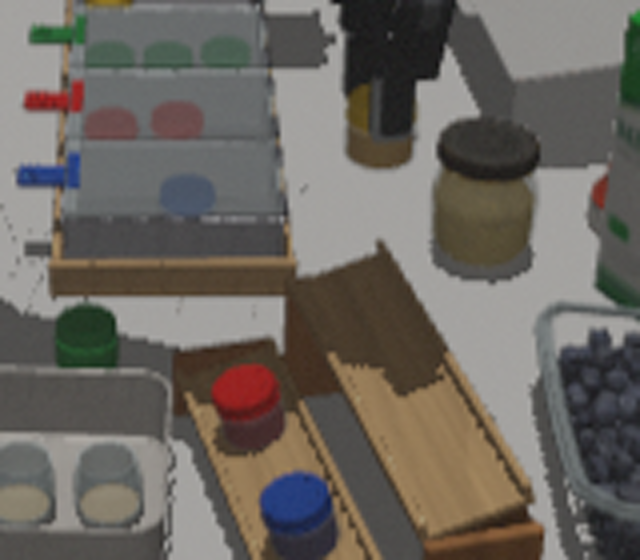

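The jar hangs upright at crop (380,120), and both empties stand in the box at (20,485) and (108,485). Lowering onto the ledge, then pressing lightly so it tilts to the slope.

Emit:
send_rows(
  deltas="0 0 0.04 0; 0 0 0.07 0; 0 0 0.09 0; 0 0 0.098 0; 0 0 0.098 0",
)

```text
t: 24.1
eef_pos: [0.5927, -0.2408, 0.0929]
tool_rot: [-0.001, -0.07, 0.998, 0.0]
contact_force: [-0.1, 0.3, -0.2]
gripper_width: 0.429
grasp_force: 30.3
```

Emit:
send_rows(
  deltas="0 0 0.003 0; 0 0 0.006 0; 0 0 0.008 0; 0 0 0.01 0; 0 0 0.01 0",
  force=20,
)

```text
t: 24.6
eef_pos: [0.5931, -0.2425, 0.0861]
tool_rot: [0.0, -0.07, 0.998, -0.0]
contact_force: [-6.3, 1.1, 14.7]
gripper_width: 0.425
grasp_force: 31.8
```

Emit:
send_rows(
  deltas="0 0 0 0; 0 0 0.002 0; 0 0 0.004 0; 0 0 0.004 0; 0 0 0.004 0",
  claw=0.38,
  force=20,
)

```text
t: 25.1
eef_pos: [0.5928, -0.243, 0.0827]
tool_rot: [0.0, -0.069, 0.998, -0.0]
contact_force: [-8.7, 2.4, 17.6]
gripper_width: 0.424
grasp_force: 35.3
```

```bash
python3 - <<'E'
from h import *
p=bot.read_camera("side")
save(p,"k2.png",(310,200,410,300),5); o=bot.get_obs(); print(o["eef_pos"],o["contact_force"],o["grasp_force"])
E
```

```text
[ 0.59282094 -0.24302154  0.08272121] [-9.32513311  0.98186493 17.91503597] 35.2791291475296
```

View pics/k2.png

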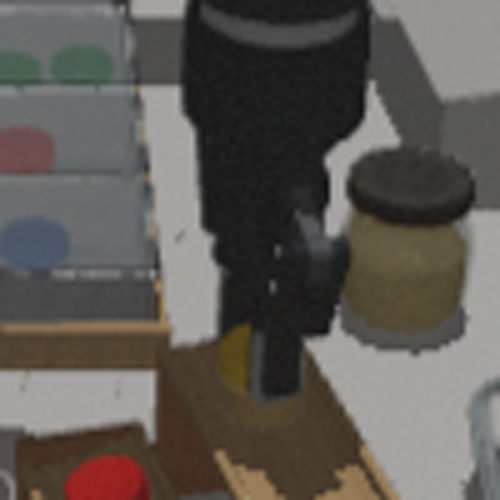

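The jar is tilted onto the ledge under the fingers at crop (260,370). Releasing slowly.

Emit:
send_rows(
  deltas="0 0 0 0; 0 0 0 0; 0 0 0 0; 0 0 0 0; 0 0 0 0",
  claw=0.5,
)

```text
t: 25.65
eef_pos: [0.5932, -0.2417, 0.0796]
tool_rot: [-0.0, -0.07, 0.998, 0.0]
contact_force: [0.3, -0.6, 0.6]
gripper_width: 0.501
grasp_force: 0.0
```

Emit:
send_rows(
  deltas="0 0 0 0; 0 0 -0.01 0; 0 0 -0.03 0; 0 0 -0.07 0; 0 0 -0.12 0",
  claw=0.6,
)

```text
t: 26.15
eef_pos: [0.5918, -0.2413, 0.2]
tool_rot: [-0.002, -0.07, 0.998, 0.001]
contact_force: [1.1, -0.5, 0.2]
gripper_width: 0.594
grasp_force: 0.0
```

Emit:
send_rows(
  deltas="0.01 0.048 0 3; 0.02 0.096 0 6; 0.03 0.144 0 9; 0.04 0.19 0 12; 0.05 0.235 0 13.1",
)

```text
t: 26.65
eef_pos: [0.5101, -0.0143, 0.2006]
tool_rot: [0.001, 0.045, 0.999, 0.0]
contact_force: [1.4, 0.2, -0.5]
gripper_width: 0.599
grasp_force: 0.0
```

```bash
python3 - <<'E'
from h import *
for n in("top","side"):
    p=bot.read_camera(n)
    for q in("honey_1","used_box","lid_honey_tab"): print(q,[(np.round(r["xyz"],3).tolist(),round(r["confidence"],2)) for r in bot.landmark_of(p,q)[:4]])
    C=cloud(p)
    for r in bot.masks_of(p,"honey_1")[:3]:
        P=C[r["mask"]&(p["depth"]>0)]; print("  m",round(r["confidence"],2),len(P),np.round(np.percentile(P,[3,50,97],axis=0),3).tolist())
o=bot.get_obs(); print(o["eef_pos"],o["tool_rot"])
save(p,"k3.png",(270,190,420,340),4)
E
```

```text
honey_1 [([0.549, -0.349, 0.039], 0.71), ([0.497, 0.287, 0.012], 0.52)]
used_box [([0.417, -0.271, 0.004], 0.92)]
lid_honey_tab [([0.652, 0.274, 0.202], 0.94)]
  m 0.66 214 [[0.573, -0.257, 0.108], [0.588, -0.24, 0.123], [0.601, -0.224, 0.129]]
  m 0.54 215 [[0.476, 0.266, 0.018], [0.491, 0.278, 0.043], [0.507, 0.297, 0.048]]
honey_1 []
used_box [([0.424, -0.266, -0.006], 0.88), ([0.404, -0.264, 0.002], 0.46)]
lid_honey_tab [([0.659, 0.276, 0.201], 0.9)]
  m 0.77 350 [[0.57, -0.26, 0.089], [0.586, -0.252, 0.116], [0.605, -0.225, 0.128]]
  m 0.57 49 [[0.477, 0.266, 0.04], [0.491, 0.281, 0.044], [0.504, 0.302, 0.048]]
[ 0.51108912 -0.01738878  0.19979547] [ 3.04961215e-05  4.54100284e-02  9.98968412e-01 -1.99815286e-04]
```

View pics/k3.png

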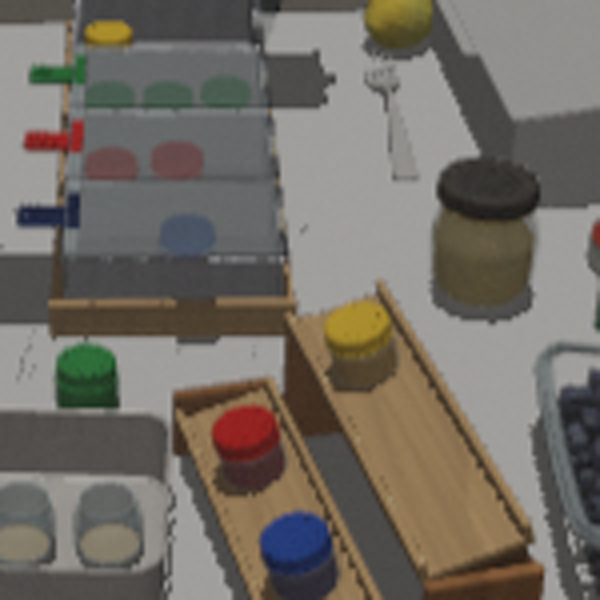

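The honey jar stands properly at crop (360,340), tilted with the ledge between lip and rail. Now the second jar.

Emit:
send_rows(
  deltas="0.008 0.049 0 0; 0.016 0.098 0 0; 0.024 0.147 0 0; 0.032 0.195 0 0; 0.04 0.24 0 0",
  claw=0.55,
  force=30,
)

```text
t: 27.65
eef_pos: [0.4923, 0.2282, 0.1998]
tool_rot: [0.0, 0.045, 0.999, 0.0]
contact_force: [0.5, 0.2, 0.2]
gripper_width: 0.552
grasp_force: 0.0
```

Emit:
send_rows(
  deltas="0.005 0.045 0 0; 0.005 0.058 0.02 0; 0.005 0.058 0.065 0; 0.005 0.058 0.11 0; 0.005 0.058 0.11 0",
)

```text
t: 28.15
eef_pos: [0.4887, 0.2817, 0.0843]
tool_rot: [-0.004, 0.045, 0.999, -0.004]
contact_force: [-1.3, -0.9, -0.5]
gripper_width: 0.555
grasp_force: 0.0
```

Emit:
send_rows(
  deltas="0 0 0 0; 0 0 0 0; 0 0 0 0",
)

```text
t: 28.45
eef_pos: [0.4941, 0.2855, 0.0923]
tool_rot: [0.002, 0.045, 0.999, 0.001]
contact_force: [0.4, 0.1, 0.6]
gripper_width: 0.549
grasp_force: 0.0
```

Emit:
send_rows(
  deltas="0 -0.001 0.03 0; 0 -0.001 0.055 0; 0 -0.001 0.07 0; 0 -0.001 0.08 0; 0 -0.001 0.088 0",
)

```text
t: 28.95
eef_pos: [0.4929, 0.2842, 0.002]
tool_rot: [0.0, 0.044, 0.999, 0.0]
contact_force: [-0.2, -0.2, 1.3]
gripper_width: 0.549
grasp_force: 0.0
```

Emit:
send_rows(
  deltas="0 0 0 0; 0 0 0 0; 0 0 0 0; 0 0 0 0; 0 0 0 0",
  claw=0.2,
)

```text
t: 29.45
eef_pos: [0.4925, 0.2839, 0.0021]
tool_rot: [0.0, 0.044, 0.999, 0.0]
contact_force: [-0.3, -0.1, -1.0]
gripper_width: 0.426
grasp_force: 30.0
```

Emit:
send_rows(
  deltas="0 0 -0.02 0; 0 0 -0.06 0; 0 0 -0.11 0; 0 0 -0.16 0; 0 0 -0.19 0",
)

```text
t: 29.95
eef_pos: [0.4936, 0.2844, 0.1961]
tool_rot: [0.002, 0.044, 0.999, 0.002]
contact_force: [0.7, -0.4, -1.1]
gripper_width: 0.427
grasp_force: 30.3
```

Emit:
send_rows(
  deltas="0 0 0 0; 0 0 0 0",
)

```text
t: 30.15
eef_pos: [0.4923, 0.2839, 0.1922]
tool_rot: [0.0, 0.044, 0.999, 0.0]
contact_force: [-0.6, 1.1, -1.8]
gripper_width: 0.427
grasp_force: 30.3
```

Emit:
send_rows(
  deltas="-0.013 -0.047 0 0; -0.026 -0.094 0 0; -0.039 -0.141 0 0; -0.052 -0.188 0 0; -0.065 -0.235 0 0",
)

```text
t: 30.65
eef_pos: [0.5349, 0.0419, 0.1898]
tool_rot: [-0.002, 0.044, 0.999, -0.0]
contact_force: [0.7, 0.8, -0.6]
gripper_width: 0.428
grasp_force: 30.3
```

Emit:
send_rows(
  deltas="-0.013 -0.047 0 0; -0.026 -0.094 0 0; -0.039 -0.141 0 0; -0.052 -0.188 0 0; -0.065 -0.235 0 0",
)

```text
t: 31.15
eef_pos: [0.579, -0.1974, 0.1896]
tool_rot: [-0.002, 0.044, 0.999, 0.0]
contact_force: [0.2, 0.7, -0.3]
gripper_width: 0.431
grasp_force: 30.3
```

Emit:
send_rows(
  deltas="-0.013 -0.047 0 -4; -0.026 -0.094 0 -8; -0.041 -0.142 0 -13.1; -0.041 -0.142 0 -13.1; -0.041 -0.142 0 -13.1",
)

```text
t: 31.65
eef_pos: [0.6066, -0.3425, 0.1889]
tool_rot: [-0.002, -0.068, 0.998, 0.001]
contact_force: [0.3, -0.0, -1.3]
gripper_width: 0.431
grasp_force: 30.4
```

```bash
python3 - <<'E'
from h import *
p=bot.read_camera("side")
print([(np.round(r["xyz"],3).tolist(),round(r["confidence"],2)) for r in bot.landmark_of(p,"honey_1")[:4]])
o=bot.get_obs(); print(o["eef_pos"],o["tool_rot"],o["gripper_width"],o["grasp_force"])
E
```

```text
[([0.595, -0.242, 0.094], 0.76), ([0.609, -0.345, 0.2], 0.5), ([0.603, 0.276, 0.052], 0.17)]
[ 0.60797479 -0.33921196  0.18978096] [-0.00125957 -0.07036088  0.9975201   0.00118666] 0.4302066175782757 30.386534929275513
```

Emit:
send_rows(
  deltas="0 0 0.04 0; 0 0 0.07 0; 0 0 0.09 0; 0 0 0.098 0; 0 0 0.098 0",
)

```text
t: 32.25
eef_pos: [0.6081, -0.3389, 0.0925]
tool_rot: [-0.001, -0.071, 0.997, 0.001]
contact_force: [-0.1, 0.3, -0.4]
gripper_width: 0.429
grasp_force: 30.4
```

Emit:
send_rows(
  deltas="0 0 0.003 0; 0 0 0.006 0; 0 0 0.009 0; 0 0 0.012 0; 0 0 0.013 0",
  claw=0.38,
  force=20,
)

```text
t: 32.75
eef_pos: [0.6078, -0.3423, 0.084]
tool_rot: [0.0, -0.069, 0.998, -0.0]
contact_force: [-11.0, 3.6, 22.2]
gripper_width: 0.43
grasp_force: 33.9
```

Emit:
send_rows(
  deltas="0 0 0 0; 0 0 0.001 0; 0 0 0.001 0",
)

```text
t: 33.05
eef_pos: [0.6079, -0.3427, 0.0834]
tool_rot: [0.001, -0.069, 0.998, -0.001]
contact_force: [-9.0, 2.2, 18.6]
gripper_width: 0.428
grasp_force: 34.3
```

Emit:
send_rows(
  deltas="0 0 0 0; 0 0 0 0; 0 0 0 0; 0 0 0 0; 0 0 0 0",
  claw=0.5,
)

```text
t: 33.55
eef_pos: [0.6084, -0.3408, 0.0795]
tool_rot: [-0.0, -0.07, 0.998, 0.0]
contact_force: [0.3, 0.2, -0.5]
gripper_width: 0.502
grasp_force: 0.0
```

Emit:
send_rows(
  deltas="0 0 0 0; 0 0 -0.01 0; 0 0 -0.03 0; 0 0 -0.07 0; 0 0 -0.12 0",
  claw=0.6,
)

```text
t: 34.05
eef_pos: [0.6073, -0.3402, 0.1998]
tool_rot: [-0.002, -0.07, 0.998, 0.001]
contact_force: [1.0, -0.6, 0.5]
gripper_width: 0.598
grasp_force: 0.0
```

Emit:
send_rows(
  deltas="0.01 0.048 -0.01 3; 0.02 0.096 -0.02 6; 0.03 0.144 -0.03 9; 0.04 0.19 -0.045 12; 0.05 0.235 -0.06 13.1",
)

```text
t: 34.55
eef_pos: [0.5252, -0.1135, 0.2609]
tool_rot: [0.0, 0.045, 0.999, 0.0]
contact_force: [1.1, 1.1, 0.8]
gripper_width: 0.597
grasp_force: 0.0
```

```bash
python3 - <<'E'
from h import *
for n in("top","side"):
    p=bot.read_camera(n); C=cloud(p)
    for q in("honey_1","lid_honey_tab"): print(q,[(np.round(r["xyz"],3).tolist(),round(r["confidence"],2)) for r in bot.landmark_of(p,q)[:4]])
    for r in bot.masks_of(p,"honey_1")[:3]:
        P=C[r["mask"]&(p["depth"]>0)]; print("  m",round(r["confidence"],2),len(P),np.round(np.percentile(P,[3,50,97],axis=0),3).tolist())
o=bot.get_obs(); print(o["eef_pos"],o["tool_rot"])
save(p,"k4.png",(230,130,440,380),2.4)
E
```

```text
honey_1 [([0.615, -0.343, 0.094], 0.6)]
lid_honey_tab [([0.651, 0.272, 0.2], 0.68)]
  m 0.78 260 [[0.585, -0.356, 0.1], [0.601, -0.337, 0.122], [0.62, -0.324, 0.128]]
  m 0.73 95 [[0.387, -0.281, 0.004], [0.4, -0.275, 0.008], [0.417, -0.266, 0.038]]
honey_1 [([0.61, -0.338, 0.093], 0.92), ([0.595, -0.239, 0.093], 0.71)]
lid_honey_tab [([0.658, 0.273, 0.2], 0.91)]
  m 0.67 331 [[0.585, -0.359, 0.098], [0.6, -0.352, 0.12], [0.617, -0.329, 0.128]]
  m 0.67 325 [[0.57, -0.26, 0.094], [0.586, -0.253, 0.117], [0.604, -0.229, 0.128]]
  m 0.28 967 [[0.676, -0.07, 0.004], [0.703, -0.057, 0.058], [0.739, -0.01, 0.088]]
[ 0.52603325 -0.11690299  0.25951552] [-2.75540690e-04  4.55617937e-02  9.98961427e-01 -3.37980646e-04]
```

View pics/k4.png

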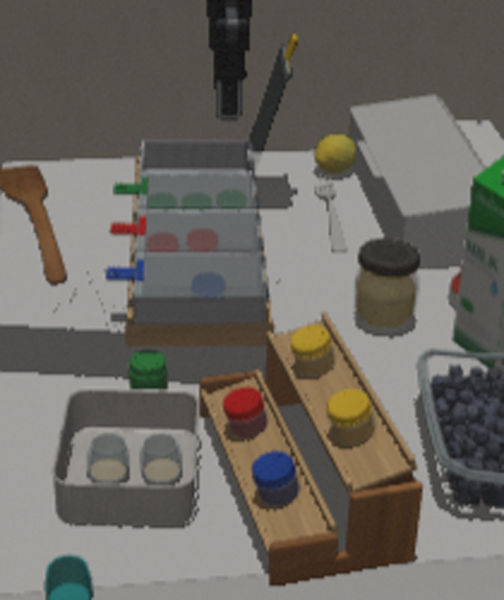

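Both honey jars stand on the ledge at crop (310,348) and (349,415), the empties are in the box, and the jam and big jar are untouched. Now I'll pinch the tongue at crop (292,47) again and close the lid.

Emit:
send_rows(
  deltas="-0.012 0.047 0 0; -0.024 0.094 0 0; -0.036 0.141 0 0; -0.048 0.188 0 0; -0.06 0.235 0 0",
  claw=0.45,
  force=30,
)

```text
t: 35.45
eef_pos: [0.6076, 0.1138, 0.2592]
tool_rot: [-0.0, 0.046, 0.999, -0.0]
contact_force: [-0.4, -0.7, 0.3]
gripper_width: 0.447
grasp_force: 0.0
```

Emit:
send_rows(
  deltas="-0.012 0.047 0 0; -0.024 0.094 0 0; -0.036 0.141 0 0; -0.04 0.165 0 0; -0.04 0.165 0 0",
)

```text
t: 35.95
eef_pos: [0.6611, 0.2789, 0.2574]
tool_rot: [-0.001, 0.042, 0.999, 0.0]
contact_force: [0.1, 1.0, -0.8]
gripper_width: 0.452
grasp_force: 0.0
```

Emit:
send_rows(
  deltas="0 0 0 0; 0 0 0 0",
)

```text
t: 36.15
eef_pos: [0.6618, 0.2715, 0.2594]
tool_rot: [-0.0, 0.046, 0.999, -0.001]
contact_force: [-0.6, -0.6, 0.4]
gripper_width: 0.452
grasp_force: 0.0
```

```bash
python3 - <<'E'
from h import *
for n in("top","side"):
    p=bot.read_camera(n)
    print([(np.round(r["xyz"],3).tolist(),round(r["confidence"],2)) for r in bot.landmark_of(p,"lid_honey_tab")[:4]])
o=bot.get_obs(); print(o["eef_pos"],o["tool_rot"])
E
```

```text
[]
[([0.657, 0.275, 0.202], 0.69), ([0.71, -0.04, 0.0], 0.4)]
[0.66139445 0.2728808  0.2601258 ] [ 1.47224027e-04  4.52241527e-02  9.98976853e-01 -3.70637166e-05]
```

Emit:
send_rows(
  deltas="0.002 0 0.03 0; 0.002 0 0.06 0; 0.002 0 0.085 0; 0.002 0 0.098 0; 0.002 0 0.098 0",
)

```text
t: 36.85
eef_pos: [0.658, 0.2738, 0.16]
tool_rot: [-0.002, 0.044, 0.999, -0.001]
contact_force: [0.3, -0.5, 0.2]
gripper_width: 0.448
grasp_force: 0.0
```

Emit:
send_rows(
  deltas="0 0 0 0; 0 0 0 0; 0 0 0 0; 0 0 0 0; 0 0 0 0",
  claw=0.05,
)

```text
t: 37.35
eef_pos: [0.6601, 0.2723, 0.1633]
tool_rot: [0.001, 0.045, 0.999, -0.001]
contact_force: [-1.1, -4.8, 0.6]
gripper_width: 0.223
grasp_force: 30.5
```

Emit:
send_rows(
  deltas="0.021 0 -0.006 0; 0.049 0 -0.009 0; 0.076 0 -0.007 0; 0.103 0 0 0; 0.128 0 0.011 0",
)

```text
t: 37.85
eef_pos: [0.5332, 0.2836, 0.1534]
tool_rot: [0.002, 0.045, 0.999, -0.0]
contact_force: [1.9, -6.8, 1.0]
gripper_width: 0.221
grasp_force: 31.3
```

Emit:
send_rows(
  deltas="0.023 0 0.015 0; 0.043 0 0.034 0; 0.059 0 0.057 0; 0.071 0 0.081 0; 0.079 0 0.108 0",
)

```text
t: 38.35
eef_pos: [0.4511, 0.2907, 0.043]
tool_rot: [-0.001, 0.045, 0.999, -0.001]
contact_force: [-1.7, -7.8, 1.4]
gripper_width: 0.223
grasp_force: 33.7
```

Emit:
send_rows(
  deltas="0.002 0 0.014 0; 0.003 0 0.025 0; 0.003 0 0.029 0; 0.003 0 0.029 0",
)

```text
t: 38.75
eef_pos: [0.4473, 0.291, 0.0131]
tool_rot: [-0.003, 0.044, 0.999, -0.002]
contact_force: [-6.5, -5.7, 0.5]
gripper_width: 0.222
grasp_force: 33.5
```

```bash
python3 - <<'E'
from h import *
p=bot.read_camera("side")
print([(np.round(r["xyz"],3).tolist(),round(r["confidence"],2)) for r in bot.landmark_of(p,"lid_honey_tab")[:2]])
C=cloud(p)
for r in bot.masks_of(p,"bin_honey")[:1]:
    P=C[r["mask"]&(p["depth"]>0)]; print(np.round(np.percentile(P,[3,50,97],axis=0),3).tolist())
o=bot.get_obs(); print(o["eef_pos"],o["contact_force"],o["gripper_width"])
E
```

```text
[([0.452, 0.292, 0.056], 0.89)]
[[0.466, 0.236, 0.053], [0.534, 0.282, 0.057], [0.601, 0.334, 0.061]]
[0.44729558 0.29094548 0.01350628] [-6.9776103  -6.51303015  0.26080196] 0.2242394483549542
```

Emit:
send_rows(
  deltas="-0.001 0 0.003 0; -0.001 0 0.005 0; -0.001 0 0.006 0",
)

```text
t: 39.2
eef_pos: [0.4479, 0.2912, 0.0104]
tool_rot: [-0.003, 0.045, 0.999, -0.001]
contact_force: [-19.0, -11.5, 42.5]
gripper_width: 0.223
grasp_force: 39.1
```

Emit:
send_rows(
  deltas="0 0 0 0; 0 0 0 0; 0 0 0 0; 0 0 -0.04 0; 0 0 -0.08 0",
  claw=0.45,
)

```text
t: 39.7
eef_pos: [0.4505, 0.2929, 0.088]
tool_rot: [-0.001, 0.044, 0.999, -0.001]
contact_force: [0.5, 0.8, -0.2]
gripper_width: 0.447
grasp_force: 0.0
```

Emit:
send_rows(
  deltas="0.01 0 0 0; 0.01 0 -0.02 0; 0.01 0 -0.06 0; 0.01 0 -0.1 0",
)

```text
t: 40.1
eef_pos: [0.4403, 0.2939, 0.1883]
tool_rot: [-0.001, 0.044, 0.999, -0.0]
contact_force: [0.7, 0.5, -0.7]
gripper_width: 0.452
grasp_force: 0.0
```

```bash
python3 - <<'E'
from h import *
for n in("top","side"):
    p=bot.read_camera(n); C=cloud(p)
    for q in("lid_honey_tab","honey_1","empty_1","used_box","pantry_jar"): print(n,q,[(np.round(r["xyz"],3).tolist(),round(r["confidence"],2)) for r in bot.landmark_of(p,q)[:4]])
    for q in("lid_honey","lid_green","lid_red"):
        for r in bot.masks_of(p,q)[:1]:
            P=C[r["mask"]&(p["depth"]>0)]; A=np.c_[P[:,:2],np.ones(len(P))]; print(q,len(P),np.round(np.percentile(P[:,2],[3,50,97]),3),"slope",np.linalg.lstsq(A,P[:,2],rcond=None)[0][:2].round(3))
save(p,"z.png",(230,120,440,380),2.3)
print(bot.get_obs()["eef_pos"],bot.get_obs()["contact_force"])
E
```

```text
top lid_honey_tab [([0.443, 0.295, 0.052], 0.96)]
top honey_1 [([0.609, -0.34, 0.092], 0.7), ([0.592, -0.241, 0.094], 0.51)]
top empty_1 [([0.364, -0.421, -0.005], 0.7), ([0.537, 0.284, 0.007], 0.57), ([0.446, -0.271, 0.001], 0.54), ([0.402, -0.269, 0.001], 0.53)]
top used_box [([0.418, -0.27, 0.002], 0.68)]
top pantry_jar [([0.606, 0.274, 0.056], 0.2)]
lid_honey 2203 [0.052 0.056 0.061] slope [-0.013 -0.001]
lid_green 2287 [0.052 0.056 0.061] slope [-0.015  0.001]
lid_red 2359 [0.052 0.056 0.061] slope [-0.01  -0.003]
side lid_honey_tab [([0.45, 0.288, 0.056], 0.8)]
side honey_1 [([0.609, -0.338, 0.09], 0.78), ([0.593, -0.242, 0.093], 0.76)]
side empty_1 [([0.447, -0.27, 0.003], 0.88), ([0.367, -0.424, 0.005], 0.84), ([0.401, -0.264, 0.001], 0.63)]
side used_box [([0.424, -0.267, -0.0], 0.72)]
side pantry_jar [([0.711, -0.037, -0.001], 0.71), ([0.543, -0.302, 0.036], 0.32)]
lid_honey 658 [0.054 0.057 0.061] slope [-0.01  -0.013]
lid_green 826 [0.053 0.057 0.061] slope [-0.007 -0.021]
lid_red 958 [0.053 0.057 0.061] slope [-0.002 -0.042]
[0.4410157  0.29389985 0.18775856] [ 0.66167705  0.08980789 -0.21827139]
```

View pics/z.png

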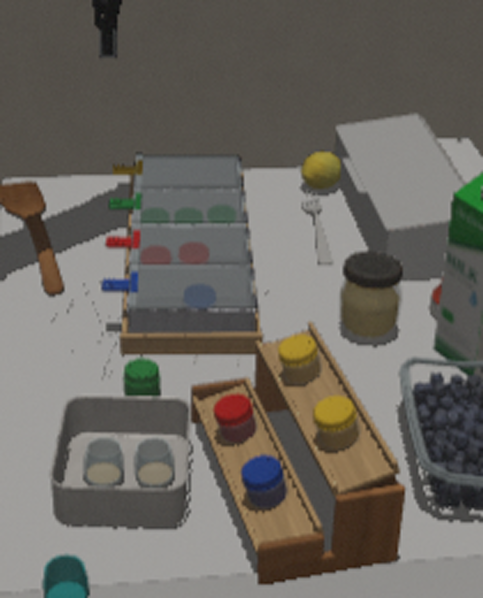

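The final picture shows the honey lid shut and level with the others at crop (190,170). Both honey jars are on the ledge, both empties are in the box, and everything else is in place. Handing in.

```bash
python3 -c "
from station import bot
print(bot.hand_in())"
```

```text
the job is handed in; nothing more can be done
None
```

I handed the job in; no verdict came back. Both empties are in the steel box, both honey jars (only two were there) stand on the upper ledge, and the honey lid is shut. The other lids, the jam jars and the big jar were left as they were.

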